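Feed one spacer and nudge it into the green bay

ROBOT

A 6-joint arm with a two-finger parallel gripper is mounted at the origin on the work surface. World frame = base frame: x ahead of the robot, y to its left, z up, the work surface at z = 0. Lengths are in mm, angles in rad, forces in N, time in s.
With the tool pointing down it reaches from about 400 to 925 mm from the base axis. Payload 12.5 kg.
Tool frame: the origin (TCP) lies midway between the tips of the shut fingers; the grasp point (between the pads) lies 19 mm behind it (ctrl.grip_depth is the z of the grasp point in the tool frame, in mm); z points along the fingers, y is the line along which they close (so a half turn about z gives the same grasp; the last joint's range is limited). The gripper opens to 95 mm and grips with 3 to 60 N. Pads are 20 mm wide; open, the fingers measure 119 mm over their backs; the gripper's body (75 mm by 180 mm) begins 59 mm behind the grasp point.
Start: joints at [1.124, 0.491, 1.559, -0, 1.092, -0.106], TCP at [208.885, 589.079, 214.661] pointing down, gripper open.
Joint ranges: [-3.1, 3.1], [-0.84, 2.19], [0.05, 2.79], [-1.13, 4.28], [0.06, 2.93], [-2.69, 2.69]. Speed limits (rad/s): [2.22, 2.22, 2.79, 3.14, 3.14, 3.14].

INTERFACE

Orientations are given as a unit quaternion [x, y, z, w].
In Python, from station import ctrl, optics, workorder gives the robot as it stands.
- The arm moves only by the tool step_arm, never from a script. Its arguments are lists of equal length, an entry for each row: "rot": the turn, a rotation vector about the tool's x, y, z as a fraction of full scale, a list of three; "offset": the shift along the tool's x, y, z as a fraction of full scale, a list of three; "gripper": the opening, from 0 (shut) to 1 (fully open). In form: {"rot": [[wx, wy, wz], ...], "offset": [[dx, dy, dz], ...], "gripper": [gripper, ...]}. A call has exactly 5 rows; each row is the pose to reach, as a shift and turn from the pose commanded when the call began, along the tool's axes at that moment, turning the shorter way round; what a row does not reach only later rows make up. Full scale, the value 1, is 0.1 m for a shift and 180 degrees for a turn. A row lasts 1/8 s, in which the tool goes at most 62.5 mm and 10.7 degrees, less where a joint would pass 70% of its speed; a pose out of reach is approached as far as the arm can. A call with a number of a shift or a turn outside -1 to 1 is refused whole. A call with a gripper value outside its range is refused whole. The fingers move at their own pace and stop on an object; the grip force is fixed at half the most. Time passes only in rows, so rows that repeat a pose let the fingers close, or fill a call up. It gives the time, the measured TCP pose, the force, the opening and the grip force at its end, in the units of the state.
- ctrl.get_state(): the state, without advancing time (a new reading comes with each control period).
- optics.read_camera(name): name is "scene" or "top"; returns the picture (384x512x3 uint8, blue, green, red); there is no depth.
- optics.camera_model(name): a dict with "fx", "fy", "cx", "cy" (pixels), "k1" (the pictures are not rectified: a ray, as slopes to the right and down, at radius r is drawn at 1 + k1 r^2 times it, then the intrinsics apply), "R" (3x3) and "t" (3): a world point X has camera coordinates R X + t. Camera axes: x right, y down, z forward; pixel columns grow to the right and rows downward; lengths in mm; the calibration is good to about 2 mm. A picture is of the moment at which its call begins. camera_model takes no time and is no camera call.
- workorder.job_done(): hands the job in; it is judged then, once.
Trained networks look in the newest picture that a camera, given by its name, has taken for a name from the list of things; names that differ only in an ending like _2 or _b are one class to them, and where a whole thing is asked for, a point or a joint stands for the part that bears it (a point fixed in the world has none). Each returns a list of dicts, best first, with "p" (0 to 1); they miss things now and then, are a little off and sometimes report something else, mostly with a low value. They report only what shows in the picture. A call takes as long as a camera call. They do not tell look-alikes from the thing itself.
- optics.find_in(name, camera): "extent" ([left, top, width, height] in pixels, round what is visible of it).
- optics.pinpoint(name, camera): "position" ([row, column] in pixels: a listed point, or the origin of a listed thing).
The state is a dict: "t": time; "joint_pos": joint angles; "dq": joint speeds; "effort": joint torques, N m; "tcp_pos": TCP position; "ee_rot": TCP orientation; "contact_force": force on the tool from outside, world axes, zero at the start; "wrist_torque": the same for the moment, N m; "gripper_width": finger opening in mm; "grip_force": force on a finger pad.
Only numpy, scipy, OpenCV 4.12 (cv2) and the standard library are available. Lean on these libraries where they do the work, as an engineer would, in place of code of your own. Each camera call takes 0.05 s, during which the arm holds its last target. There are 200 camera calls.

TASK

Press the red plunger of the spacer feeder all the way down once and let it come back up, so that a single yellow spacer is fed out onto the bench. Then, with the fingertips, push that spacer sideways along the bench, never lifting it, until it lies flat and wholly on the green floor of the green bay. Feed no second spacer, keep the spacer out of the orange bay, and leave the other things on the bench where they are.

Things in the scene. Friction and masses are not known exactly. Their poses are not given: they have to be found in the camera images.
- feeder: spacer feeder fixed to the bench: upright square magazine, clear walls and blue posts (59 x 55 outside, 61 tall, open top), and behind it a blue housing (83 x 56, 48 tall). Origin: on the bench on the magazine's axis. x points back from the magazine to the plunger; spacers come out along -x through a gate under the clear front wall and slide on the bare bench
- feeder_out (a point): point on the bench 65 in front of the magazine's axis (along the feeder's -x): a full press leaves the spacer's centre about here, its edge some 15 clear of the feeder
- plunger_top (a point): centre of the flat top of the red plunger knob (36 diameter, 12 thick), 88 above the bench at rest and 62 when fully down; it stands 80 from the magazine axis along the feeder's x and moves straight down
- plunger (a joint): how far the plunger is down (m): 0 at rest, 0.026 fully down on a hard stop; a spring returns it when let go (6 N at first, 10 N fully down). It drives a flat steel pusher 2.6 times as far, which pushes out the lowest spacer; as it comes up the pusher draws back and the stack drops by one. One press feeds one spacer; press steadily, about 30 mm/s
- spacer_1: lowest yellow spacer in the magazine, the one that is fed out: a plain disc 40 diameter, 14 thick, about 30 g, with a black spot in the middle of its top. Origin: centre of its underside; z up along its axis
- spacer_2: second spacer from below, same disc; after the press it drops to the bench inside the magazine. Origin: centre of its underside; z up along its axis
- spacer_3: third spacer from below, same disc. Origin: centre of its underside; z up along its axis
- spacer_4: top spacer in the magazine, same disc. Origin: centre of its underside; z up along its axis
- bay_green: target bay fixed to the bench, left or right of the feeder: green floor flush with the bench (120 along its x, 90 along its y) between two aluminium rails, 10 tall and 8 thick, that run along its y, inner faces 120 apart; open at both y ends, so a spacer slides in along y from the feeder's side. Origin: centre of the floor
- bay_orange: the same bay with an orange floor, on the other side of the feeder; to be left empty. Origin: centre of the floor
- screwdriver: loose screwdriver with red handle, 180 long, lying on the bench. Origin: the middle of its length, on its underside
- wrench: loose steel wrench, 160 long, lying on the bench. Origin: the middle of its length, on its underside
- tape_roll: loose yellow ring-shaped tape roll, 90 diameter, 25 tall. Origin: centre of its underside
- jar: loose small white jar with black cap, 48 diameter, 55 tall. Origin: centre of its underside
- spray_bottle: loose blue bottle with red cap, 56 diameter, 180 tall. Origin: centre of its underside
- mount: loose black round mount, foot 90 diameter, stem 52 diameter, 55 tall. Origin: centre of its underside
- phone: loose black phone lying flat, 75 x 150 x 9. Origin: centre of its underside
There are look-alikes about, which are no part of the job. Leave any pink look-alike of the feeder alone. Several things have the shape of the bay_green; the one meant has the colours described above.

How it is judged:
By the outcome, as a careful person would: the job done as asked, in the order asked, and still so for the second after the job is handed in, with the robot touching nothing.
It also fails if it takes over 54 s, if anything falls off the work surface, if the arm or the gripper's body presses on something with over 40 N, if the wrist force passes 120 N, or if a joint passes its speed limit or range.

## Working session

There is one attempt and no reset: what is moved stays moved. The work goes in short steps, Python scripts to look and compute and a tool call to move; the robot and the scene stay as the last step left them, time stands still between calls to the robot, and variables do not carry over. Pictures are saved under pics/ and viewed, at most 10 in all, crops included, and the job is handed in when it is done.

Besides the shell and the picture viewer there is one more tool, called by a JSON object that holds its "fn" and its "kwargs". step_arm: Moves the arm, as the interface text tells. Its arguments: {"type":"object","properties":{"rot":{"type":"array","items":{"type":"array","items":{"type":"number","minimum":-1,"maximum":1}}},"offset":{"type":"array","items":{"type":"array","items":{"type":"number","minimum":-1,"maximum":1}}},"gripper":{"type":"array","items":{"type":"number"}}},"required":["rot","offset","gripper"]}

```bash
mkdir -p pics
cat > h.py <<'E'
import numpy as np, cv2
from station import ctrl, optics, workorder
def snap(cam,fn):
    im=optics.read_camera(cam); cv2.imwrite('pics/'+fn,im); return im
def proj(cam,X):
    m=optics.camera_model(cam); c=np.array(m['R'])@np.array(X,float)+np.array(m['t']).ravel()
    s=c[:2]/c[2]; s=s*(1+m['k1']*(s@s)); return np.array([m['fx']*s[0]+m['cx'],m['fy']*s[1]+m['cy']])
def unproj(cam,u,v,z=0):
    m=optics.camera_model(cam); R=np.array(m['R']); t=np.array(m['t']).ravel()
    d=np.array([(u-m['cx'])/m['fx'],(v-m['cy'])/m['fy']]); s=d.copy()
    for _ in range(20): s=d/(1+m['k1']*(s@s))
    C=-R.T@t; r=R.T@np.array([s[0],s[1],1]); return C+r*(z-C[2])/r[2]
E
python3 - <<'E'
from h import *
for c in('scene','top'): snap(c,c+'0.png')
for c in('scene','top'):
    for n,z in(('feeder',0),('feeder_out',0),('plunger_top',88),('bay_green',0),('bay_orange',0)):
        for d in optics.pinpoint(n,c)[:3]:
            r,cc=d['position']; print(c,n,round(d['p'],2),np.round([cc,r]),np.round(unproj(c,cc,r,z)))
print(ctrl.get_state())
E
```

```text
scene feeder 0.92 [257. 222.] [555.  25.   0.]
scene feeder 0.69 [325. 179.] [284. 115.   0.]
scene feeder_out 0.93 [259. 205.] [500.  -7.   0.]
scene feeder_out 0.69 [220. 135.] [ 340. -303.    0.]
scene plunger_top 0.61 [322. 188.] [376. 148.  88.]
scene bay_green 0.87 [204. 177.] [ 520. -226.    0.]
scene bay_green 0.63 [186. 114.] [ 337. -473.    0.]
scene bay_orange 0.92 [313. 244.] [518. 213.   0.]
top feeder 0.87 [206. 255.] [289. 113.   0.]
top feeder 0.77 [238. 174.] [556.  13.   0.]
top feeder_out 0.61 [244. 192.] [493.  -7.   0.]
top feeder_out 0.61 [211. 272.] [234.  97.   0.]
top feeder_out 0.56 [155. 229.] [370. 281.   0.]
top plunger_top 0.58 [200. 230.] [362. 125.  88.]
top plunger_top 0.39 [234. 144.] [634.  28.  88.]
top bay_green 0.74 [308. 186.] [ 518. -217.    0.]
top bay_orange 0.72 [184. 182.] [524. 191.   0.]
top bay_orange 0.42 [243. 194.] [488.  -3.   0.]
{'t': 0.6, 'joint_pos': array([ 1.12440822e+00,  4.90903721e-01,  1.55893243e+00,  3.43476035e-05,
        1.09172882e+00, -1.05633411e-01]), 'dq': array([ 1.80876297e-04, -7.69781114e-04, -3.78519058e-05,  8.54888380e-05,
       -1.17900669e-04, -2.37065448e-04]), 'effort': array([ 8.48145874e-05, -6.12213063e+01, -2.58356577e+01,  6.93708169e-02,
        4.44997230e-02, -4.11861913e-05]), 'tcp_pos': array([208.86206606, 589.06257714, 214.64744375]), 'ee_rot': array([ 1.69562048e-01,  9.85519513e-01,  1.74680426e-05, -1.08924667e-05]), 'contact_force': array([ 0.67812041, -0.84874841, -0.15803196]), 'wrist_torque': array([0.00256039, 0.02581809, 0.03323103]), 'grip_force': 0.0, 'gripper_width': 95.04066485679868}
```

View pics/scene0.png

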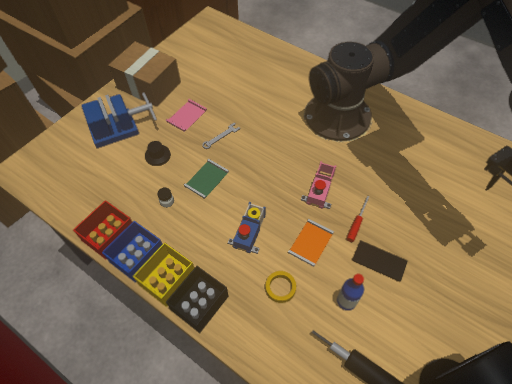

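View pics/top0.png

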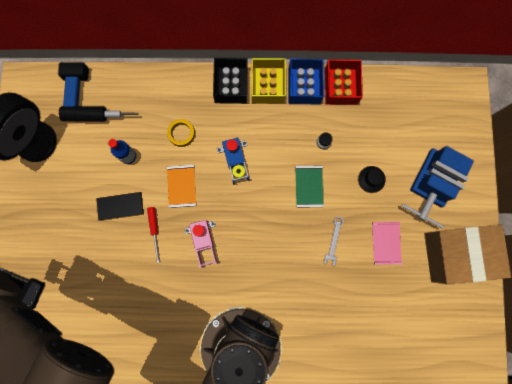

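Scene picture: the real blue feeder has its yellow spacer at (254,212) and red plunger at (244,230). The pink look-alike is at (320,185). Green floor (207,179), orange floor (312,242), pink bay look-alike (187,115).
Top picture: blue feeder magazine (239,171) with knob (232,146), pink feeder (201,232), green bay (310,186), pink bay (387,242).
Candidates: feeder is blue (239,171), not pink (201,240). Bay is green (310,186), not orange (182,186) or pink (387,242).

Run:
```python
from h import *
from scipy.optimize import least_squares
T=cv2.imread('pics/top0.png');S=cv2.imread('pics/scene0.png')
def cen(im,x,y,r,lo,hi):
    h=cv2.cvtColor(im,cv2.COLOR_BGR2HSV)
    if lo[0]<0: h[...,0]=(h[...,0].astype(int)+90)%180; lo=(lo[0]+90,)+lo[1:];hi=(hi[0]+90,)+hi[1:]
    m=cv2.inRange(h,lo,hi); k=np.zeros_like(m); k[y-r:y+r,x-r:x+r]=m[y-r:y+r,x-r:x+r]
    n,l,s,c=cv2.connectedComponentsWithStats(k); i=1+np.argmax(s[1:,4]); return s[i],c[i],(l==i).astype('uint8')
def tri(a,b):
    f=lambda X:np.r_[proj('top',X)-a,proj('scene',X)-b]
    r=least_squares(f,[550,0,50]); return r.x,np.abs(r.fun).max()
red=((-6,130,60),(6,255,255)); yel=((22,120,60),(36,255,255)); grn=((50,80,30),(85,255,255)); org=((5,200,120),(18,255,255))
for n,t,s,c in(('knob',(232,146),(244,230),red),('sp4',(239,171),(254,212),yel),('green',(310,186),(207,179),grn),('orange',(182,186),(312,242),org)):
    a=cen(T,*t,12 if n in('knob','sp4') else 30,*c); b=cen(S,*s,12 if n in('knob','sp4') else 30,*c)
    print(n,a[0],b[0],np.round(a[1],1),np.round(b[1],1),*tri(a[1],b[1]))
    for cam,q in(('top',a[1]),('scene',b[1])):print('  ',cam,[np.round(unproj(cam,*q,z),1).tolist() for z in(0,56,88)])
    if n in('green','orange'):
        for cam,k in(('top',a[2]),('scene',b[2])):
            ct=max(cv2.findContours(k,0,2)[0],key=cv2.contourArea)
            P=np.array([unproj(cam,*p[0])[:2] for p in ct],'float32'); print('  rect',cam,cv2.minAreaRect(P))
A=cv2.resize(T[110:230,170:350],None,fx=4,fy=4,interpolation=3); cv2.imwrite('pics/c1.png',A)
```

```text
knob [227 140  11  11  96] [239 224  11  11  98] [231.7 144.9] [244.  229.2] [632.85094406  33.89496845  77.9535092 ] 0.014084501941141525
   top [[652.5, 36.9, 0.0], [638.4, 34.7, 56.0], [630.3, 33.5, 88.0]]
   scene [[601.7, 7.3, 0.0], [624.1, 26.4, 56.0], [636.8, 37.4, 88.0]]
sp4 [232 165  13  13 131] [248 207  13  12 106] [238.1 170.9] [253.8 212.5] [555.54838755  13.26663025  47.62486426] 0.014124446679943503
   top [[564.6, 14.4, 0.0], [554.0, 13.0, 56.0], [547.9, 12.3, 88.0]]
   scene [[533.8, -3.4, 0.0], [559.4, 16.2, 56.0], [574.0, 27.5, 88.0]]
green [296 169  27  35 919] [203 166   1   1   1] [308.9 186. ] [203. 166.] [ 511.98882468 -218.03844757   59.54907541] 2.700929646602276
   top [[516.8, -219.4, 0.0], [508.0, -211.6, 56.0], [502.9, -207.2, 88.0]]
   scene [[486.3, -260.5, 0.0], [514.1, -228.5, 56.0], [530.0, -210.3, 88.0]]
  rect top ((517.2662963867188, -219.56069946289062), (113.28112030029297, 86.13369750976562), 0.6509365439414978)
  rect scene ((486.2634582519531, -260.50341796875), (0.0, 0.0), 0.0)
orange [168 168  28  36 904] [290 222  42  41 932] [181.1 185.7] [310.8 242. ] [513.40675146 202.59578778  -4.24391873] 0.22546768387280736
   top [[513.1, 201.2, 0.0], [504.4, 192.6, 56.0], [499.5, 187.7, 88.0]]
   scene [[515.1, 203.9, 0.0], [541.5, 213.7, 56.0], [556.7, 219.2, 88.0]]
  rect top ((513.6058959960938, 201.37966918945312), (113.89745330810547, 87.23709869384766), 4.7901787757873535)
  rect scene ((513.8789672851562, 203.3873291015625), (112.97023010253906, 88.49922943115234), 5.134903907775879)
```

View pics/c1.png

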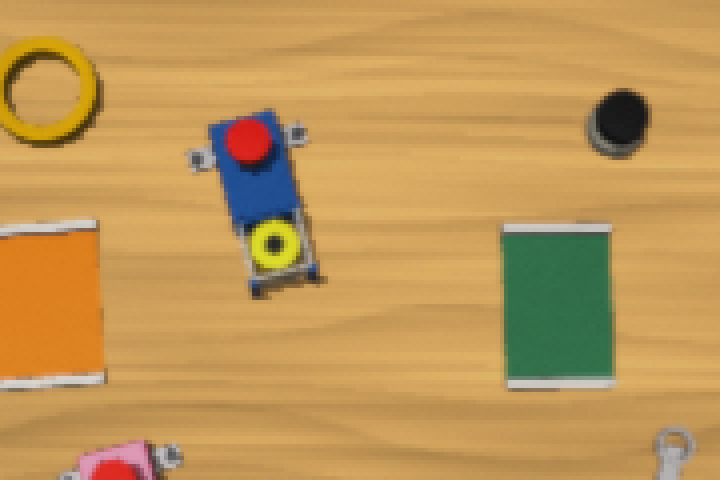

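The crop confirms the choice: blue feeder with a yellow spacer at crop (275,244), red knob at (249,142), and green bay at (557,305). The numbers agree: knob to magazine is 80.8 mm (80 given), feeder yaw about 15°, feeder_out about (493,-4), green bay about (517,-219).

{"fn": "step_arm", "kwargs": {"rot": [[0, 0, 0], [0, 0, 0], [0, 0, 0], [0, 0, 0], [0, 0, 0]], "offset": [[-0.2, -0.13, 0], [-0.4, -0.26, 0], [-0.6, -0.39, 0], [-0.8, -0.52, 0], [-1, -0.65, 0]], "gripper": [0, 0, 0, 0, 0]}}

```text
t: 1.23
tcp_pos: [282.7, 492.6, 214.9]
ee_rot: [0.17, 0.985, 0.0, 0.0]
contact_force: [-0.2, -0.2, 0.2]
gripper_width: 50.8
grip_force: 0.0
```

{"fn": "step_arm", "kwargs": {"rot": [[0, 0, 0], [0, 0, 0], [0, 0, 0], [0, 0, 0], [0, 0, 0]], "offset": [[-0.2, -0.13, 0], [-0.4, -0.26, 0], [-0.6, -0.39, 0], [-0.8, -0.52, 0], [-1, -0.65, 0]], "gripper": [0, 0, 0, 0, 0]}}

```text
t: 1.85
tcp_pos: [354.9, 397.9, 214.9]
ee_rot: [0.17, 0.985, 0.0, 0.0]
contact_force: [0.6, 0.2, -0.0]
gripper_width: 2.0
grip_force: 0.0
```

{"fn": "step_arm", "kwargs": {"rot": [[0, 0, 0], [0, 0, 0], [0, 0, 0], [0, 0, 0], [0, 0, 0]], "offset": [[-0.2, -0.13, 0], [-0.4, -0.26, 0], [-0.6, -0.39, 0], [-0.8, -0.52, 0], [-1, -0.65, 0]], "gripper": [0, 0, 0, 0, 0]}}

```text
t: 2.48
tcp_pos: [427.1, 303.1, 214.8]
ee_rot: [0.17, 0.985, 0.0, 0.0]
contact_force: [0.5, -0.0, -0.1]
gripper_width: 0.8
grip_force: 0.0
```

{"fn": "step_arm", "kwargs": {"rot": [[0, 0, 0], [0, 0, 0], [0, 0, 0], [0, 0, 0], [0, 0, 0]], "offset": [[-0.2, -0.13, 0], [-0.4, -0.26, 0], [-0.6, -0.39, 0], [-0.8, -0.52, 0], [-1, -0.65, 0]], "gripper": [0, 0, 0, 0, 0]}}

```text
t: 3.1
tcp_pos: [499.4, 208.3, 214.8]
ee_rot: [0.17, 0.985, 0.0, 0.0]
contact_force: [-0.2, -0.7, 0.6]
gripper_width: 0.9
grip_force: 0.0
```

{"fn": "step_arm", "kwargs": {"rot": [[0, 0, 0.05], [0, 0, 0.1], [0, 0, 0.15], [0, 0, 0.2], [0, 0, 0.25]], "offset": [[-0.2, -0.13, 0], [-0.4, -0.26, 0], [-0.6, -0.39, 0], [-0.8, -0.52, 0], [-1, -0.65, 0]], "gripper": [0, 0, 0, 0, 0]}}

```text
t: 3.72
tcp_pos: [571.7, 113.6, 214.8]
ee_rot: [0.536, 0.844, 0.0, 0.0]
contact_force: [0.2, 1.2, 0.8]
gripper_width: 0.5
grip_force: 0.0
```

```bash
cat >> h.py <<'E'
from scipy.spatial.transform import Rotation as Ro
def go(x,y,z,yaw=15):
    s=ctrl.get_state(); R=Ro.from_quat(s['ee_rot']); M=R.as_matrix(); cy=np.degrees(np.arctan2(M[1,1],M[0,1]))
    T=Ro.from_matrix(np.c_[[-np.sin(np.radians(yaw)),np.cos(np.radians(yaw)),0],[np.cos(np.radians(yaw)),np.sin(np.radians(yaw)),0],[0,0,-1]])
    print('t',s['t'],'tcp',np.round(s['tcp_pos'],1),'yaw',round(cy,1),'w',round(s['gripper_width'],1),'F',np.round(s['contact_force'],1))
    print('offset',np.round(M.T@(np.array([x,y,z])-s['tcp_pos'])/100,3),'rot',np.round((R.inv()*T).as_rotvec()/np.pi,4))
E
python3 -c "
from h import *
go(633,34,200)"
```

```text
t 3.725 tcp [571.7 113.6 214.8] yaw 25.1 w 0.5 F [0.2 1.2 0.8]
offset [-0.981  0.217  0.148] rot [0.0001 0.     0.0562]
```

{"fn": "step_arm", "kwargs": {"rot": [[0, 0, 0.02], [0, 0, 0.04], [0, 0, 0.056], [0, 0, 0.056], [0, 0, 0.056]], "offset": [[-0.33, 0.07, 0.3], [-0.66, 0.14, 0.6], [-0.98, 0.217, 0.9], [-0.98, 0.217, 1], [-0.98, 0.217, 1]], "gripper": [0, 0, 0, 0, 0]}}

```text
t: 4.35
tcp_pos: [632.4, 36.1, 114.4]
ee_rot: [0.606, 0.795, -0.0, -0.001]
contact_force: [-0.2, -0.2, 0.5]
gripper_width: 0.1
grip_force: 0.0
```

```bash
python3 -c "
from h import *
go(633,34,92)
im=snap('scene','s1.png'); t=snap('top','t1.png')
A=np.hstack([cv2.resize(im[170:260,200:300],None,fx=4,fy=4,interpolation=3),cv2.resize(t[110:200,190:290],None,fx=4,fy=4,interpolation=3)]);cv2.imwrite('pics/c2.png',A)"
```

```text
t 4.35 tcp [632.4  36.1 114.4] yaw 15.4 w 0.1 F [-0.2 -0.2  0.5]
offset [-0.022  0.001  0.224] rot [-0.0004 -0.0002  0.0021]
```

View pics/c2.png

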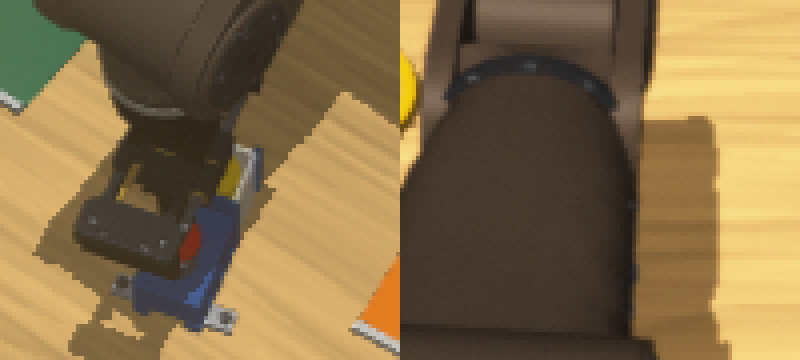

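The gripper hangs over the knob, whose red edge shows at crop (190,243) beside it. Its body lies along the feeder's axis. Descending now.

{"fn": "step_arm", "kwargs": {"rot": [[0, 0, 0], [0, 0, 0], [0, 0, 0], [0, 0, 0], [0, 0, 0]], "offset": [[-0.01, 0, 0.08], [-0.01, 0, 0.15], [-0.02, 0, 0.19], [-0.02, 0, 0.22], [-0.02, 0, 0.22]], "gripper": [0, 0, 0, 0, 0]}}

```text
t: 5.08
tcp_pos: [633.7, 34.6, 92.4]
ee_rot: [0.606, 0.795, -0.0, -0.0]
contact_force: [0.3, -0.5, 0.2]
gripper_width: 0.2
grip_force: 0.0
```

{"fn": "step_arm", "kwargs": {"rot": [[0, 0, 0], [0, 0, 0], [0, 0, 0], [0, 0, 0], [0, 0, 0]], "offset": [[0, 0, 0.036], [0, 0, 0.072], [0, 0, 0.108], [0, 0, 0.144], [0, 0, 0.18]], "gripper": [0, 0, 0, 0, 0]}}

```text
t: 5.7
tcp_pos: [634.0, 34.6, 75.9]
ee_rot: [0.606, 0.795, 0.0, 0.001]
contact_force: [-5.2, -1.1, 14.5]
gripper_width: 0.4
grip_force: 7.2
```

{"fn": "step_arm", "kwargs": {"rot": [[0, 0, 0], [0, 0, 0], [0, 0, 0], [0, 0, 0], [0, 0, 0]], "offset": [[0, 0, 0.036], [0, 0, 0.072], [0, 0, 0.108], [0, 0, 0.13], [0, 0, 0.133]], "gripper": [0, 0, 0, 0, 0]}}

```text
t: 6.32
tcp_pos: [634.0, 34.6, 62.3]
ee_rot: [0.606, 0.795, 0.0, 0.0]
contact_force: [-4.5, 0.5, 11.6]
gripper_width: 0.2
grip_force: 6.1
```

{"fn": "step_arm", "kwargs": {"rot": [[0, 0, 0], [0, 0, 0], [0, 0, 0], [0, 0, 0], [0, 0, 0]], "offset": [[0, 0, 0.005], [0, 0, 0.01], [0, 0, 0.013], [0, 0, 0.015], [0, 0, 0.015]], "gripper": [0, 0, 0, 0, 0]}}

```text
t: 6.95
tcp_pos: [634.1, 34.6, 62.2]
ee_rot: [0.606, 0.795, 0.001, 0.001]
contact_force: [-7.4, -0.1, 24.1]
gripper_width: 0.4
grip_force: 11.9
```

The plunger is on its hard stop: z stays at 62.2 while the force rises. Now letting it come back up.

{"fn": "step_arm", "kwargs": {"rot": [[0, 0, 0], [0, 0, 0], [0, 0, 0], [0, 0, 0], [0, 0, 0]], "offset": [[0, 0, -0.04], [0, 0, -0.08], [0, 0, -0.12], [0, 0, -0.16], [0, 0, -0.2]], "gripper": [0, 0, 0, 0, 0]}}

```text
t: 7.58
tcp_pos: [634.0, 34.6, 80.2]
ee_rot: [0.606, 0.795, 0.0, 0.0]
contact_force: [-0.7, 0.0, 3.6]
gripper_width: -0.1
grip_force: 1.6
```

{"fn": "step_arm", "kwargs": {"rot": [[0, 0, 0], [0, 0, 0], [0, 0, 0], [0, 0, 0], [0, 0, 0]], "offset": [[0, 0, -0.04], [0, 0, -0.1], [0, 0, -0.2], [0, 0, -0.5], [0, 0, -1]], "gripper": [0, 0, 0, 0, 0]}}

```text
t: 8.2
tcp_pos: [632.9, 34.6, 179.7]
ee_rot: [0.606, 0.795, -0.001, -0.001]
contact_force: [-0.7, 0.0, 0.4]
gripper_width: 0.4
grip_force: 0.0
```

```bash
python3 -c "
from h import *
go(500,140,180)"
```

```text
t 8.2 tcp [632.9  34.6 179.7] yaw 15.4 w 0.4 F [-0.7  0.   0.4]
offset [ 1.369 -1.002  0.002] rot [-0.0011 -0.0004  0.0022]
```

{"fn": "step_arm", "kwargs": {"rot": [[0, 0, 0], [0, 0, 0], [0, 0, 0], [0, 0, 0], [0, 0, 0]], "offset": [[0.2, -0.2, 0], [0.5, -0.5, 0], [0.8, -0.8, 0], [1, -1, 0], [1, -1, 0]], "gripper": [0.22, 0.22, 0.22, 0.22, 0.22]}}

```text
t: 8.82
tcp_pos: [509.5, 105.2, 180.5]
ee_rot: [0.605, 0.796, 0.0, -0.0]
contact_force: [0.3, 0.4, 0.2]
gripper_width: 20.9
grip_force: 0.0
```

```bash
python3 -c "
from h import *
im=snap('scene','s2.png'); t=snap('top','t2.png')
A=np.hstack([cv2.resize(im[160:260,200:300],None,fx=4,fy=4,interpolation=3),cv2.resize(t[130:230,200:300],None,fx=4,fy=4,interpolation=3)]);cv2.imwrite('pics/c3.png',A)
for c in('top','scene'):
  for d in optics.pinpoint('spacer_1',c)[:4]:
    r,q=d['position'];print(c,round(d['p'],2),np.round([q,r]),np.round(unproj(c,q,r,0)))
go(502,35,60)"
```

```text
top 0.56 [243. 194.] [489.  -2.   0.]
top 0.45 [239. 170.] [568.  10.   0.]
scene 0.51 [263. 205.] [493.   5.   0.]
scene 0.46 [154. 155.] [ 550. -434.    0.]
scene 0.39 [257. 216.] [539.  13.   0.]
t 9.025 tcp [511.6 104.1 179.9] yaw 15.4 w 21.2 F [-1.3 -0.2  0.3]
offset [-0.641 -0.276  1.199] rot [0.0001 0.     0.0021]
```

View pics/c3.png

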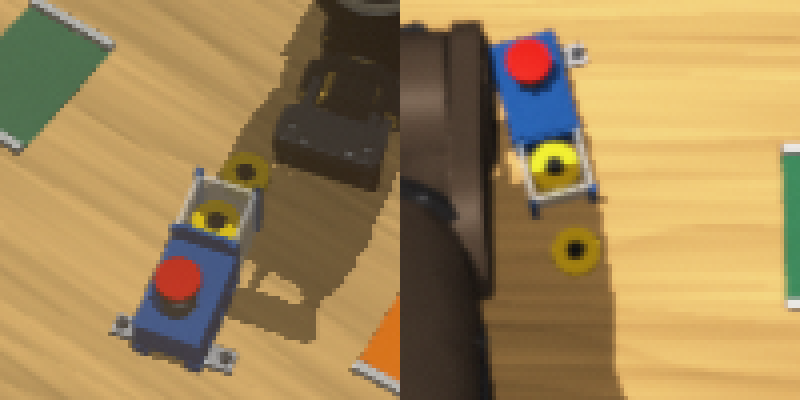

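One spacer has been fed, at top px (244,192.5) and scene px (261,203). The stack has dropped by one and the plunger is back up. Next, place the half-open fingertips behind the spacer on the orange side.

```bash
python3 -c "
from h import *
print(unproj('top',244,192.5,14),unproj('scene',261.3,203,14))
go(482,42,80)"
```

```text
[490.8443007  -6.3053234  14.       ] [ 4.96718475e+02 -5.26005064e-02  1.40000000e+01]
t 9.025 tcp [511.6 104.1 179.9] yaw 15.4 w 21.2 F [-1.3 -0.2  0.3]
offset [-0.52  -0.45   0.999] rot [0.0001 0.     0.0021]
```

{"fn": "step_arm", "kwargs": {"rot": [[0, 0, 0], [0, 0, 0], [0, 0, 0], [0, 0, 0], [0, 0, 0]], "offset": [[-0.2, -0.2, 0.2], [-0.4, -0.35, 0.5], [-0.52, -0.45, 0.8], [-0.52, -0.45, 1], [-0.52, -0.45, 1]], "gripper": [0.22, 0.22, 0.22, 0.22, 0.22]}}

```text
t: 9.65
tcp_pos: [481.1, 41.8, 78.7]
ee_rot: [0.606, 0.795, -0.001, -0.001]
contact_force: [0.4, -0.1, 0.5]
gripper_width: 21.0
grip_force: 0.0
```

{"fn": "step_arm", "kwargs": {"rot": [[0, 0, 0], [0, 0, 0], [0, 0, 0], [0, 0, 0], [0, 0, 0]], "offset": [[0, 0, 0.2], [0, 0, 0.4], [0, 0, 0.6], [0, 0, 0.74], [0, 0, 0.74]], "gripper": [0.22, 0.22, 0.22, 0.22, 0.22]}}

```text
t: 10.28
tcp_pos: [481.3, 42.4, 5.5]
ee_rot: [0.606, 0.795, -0.0, -0.0]
contact_force: [-0.2, 0.3, -0.6]
gripper_width: 20.8
grip_force: 0.0
```

```bash
python3 -c "
from h import *
im=snap('scene','s3.png')
cv2.imwrite('pics/c4.png',cv2.resize(im[150:250,200:320],None,fx=5,fy=5,interpolation=3))
go(514,-190,6,8)
print(proj('scene',ctrl.get_state()['tcp_pos']))"
```

```text
t 10.325 tcp [481.5  42.4   6.1] yaw 15.4 w 21.1 F [-0.  -0.1 -0.4]
offset [-2.327 -0.304  0.   ] rot [-0.     -0.      0.0411]
[274.5031227  207.51724956]
```

View pics/c4.png

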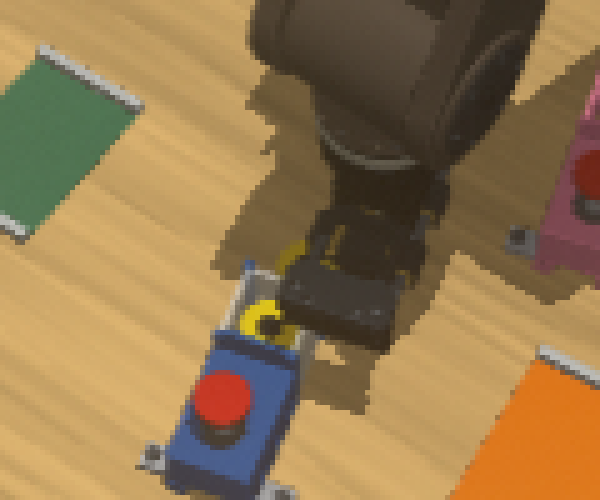

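The fingertips are down behind the spacer, whose visible edge is at crop (292,257). Nothing is being touched. Pushing now.

{"fn": "step_arm", "kwargs": {"rot": [[0, 0, 0], [0, 0, 0], [0, 0, 0], [0, 0, 0], [0, 0, 0]], "offset": [[-0.06, 0, 0], [-0.14, 0, 0], [-0.24, 0, 0], [-0.36, 0, 0], [-0.48, 0, 0]], "gripper": [0.22, 0.22, 0.22, 0.22, 0.22]}}

```text
t: 10.95
tcp_pos: [494.2, -4.8, 5.9]
ee_rot: [0.606, 0.795, 0.0, 0.0]
contact_force: [0.0, 1.2, 1.5]
gripper_width: 20.8
grip_force: 0.5
```

{"fn": "step_arm", "kwargs": {"rot": [[0, 0, 0.008], [0, 0, 0.016], [0, 0, 0.024], [0, 0, 0.032], [0, 0, 0.041]], "offset": [[-0.12, -0.02, 0], [-0.24, -0.04, 0], [-0.36, -0.06, 0], [-0.48, -0.08, 0], [-0.6, -0.1, 0]], "gripper": [0.22, 0.22, 0.22, 0.22, 0.22]}}

```text
t: 11.58
tcp_pos: [500.3, -65.2, 5.8]
ee_rot: [0.657, 0.754, 0.0, -0.0]
contact_force: [-0.7, 0.8, 0.0]
gripper_width: 20.8
grip_force: 0.5
```

```bash
python3 -c "
from h import *
im=snap('scene','s4.png');t=snap('top','t4.png')
A=np.hstack([cv2.resize(im[140:240,180:280],None,fx=4,fy=4,interpolation=3),cv2.resize(t[130:230,240:340],None,fx=4,fy=4,interpolation=3)]);cv2.imwrite('pics/c5.png',A)
go(514,-190,6,8)"
```

```text
t 11.675 tcp [500.5 -65.6   5.8] yaw 7.9 w 21.1 F [ 0.   0.6 -1. ]
offset [-1.251 -0.037 -0.002] rot [ 0.0001  0.     -0.0007]
```

View pics/c5.png

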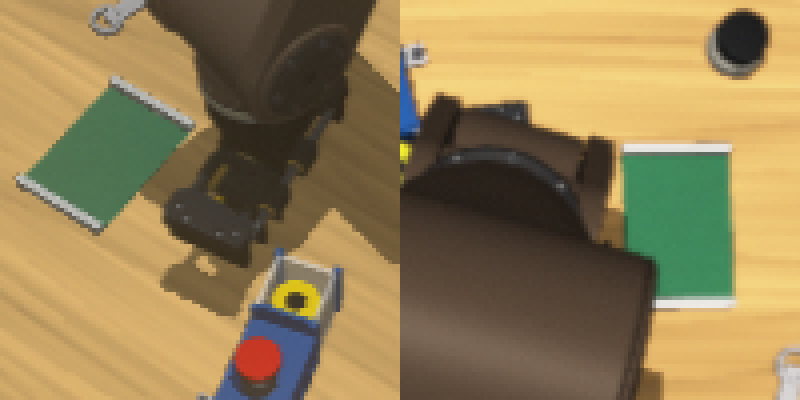

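The gripper hides the spacer, but the pads report contact. The path to the bay is clear, so I keep pushing.

{"fn": "step_arm", "kwargs": {"rot": [[0, 0, 0], [0, 0, 0], [0, 0, 0], [0, 0, 0], [0, 0, 0]], "offset": [[-0.12, 0, 0], [-0.24, -0.01, 0], [-0.36, -0.01, 0], [-0.48, -0.02, 0], [-0.6, -0.02, 0]], "gripper": [0.22, 0.22, 0.22, 0.22, 0.22]}}

```text
t: 12.3
tcp_pos: [506.7, -125.0, 5.8]
ee_rot: [0.656, 0.755, 0.0, -0.0]
contact_force: [0.3, 0.0, 0.4]
gripper_width: 20.8
grip_force: 0.1
```

{"fn": "step_arm", "kwargs": {"rot": [[0, 0, 0], [0, 0, 0], [0, 0, 0], [0, 0, 0], [0, 0, 0]], "offset": [[-0.14, 0, 0], [-0.28, 0, 0], [-0.42, -0.01, 0], [-0.54, -0.01, 0], [-0.62, -0.01, 0]], "gripper": [0.22, 0.22, 0.22, 0.22, 0.22]}}

```text
t: 12.92
tcp_pos: [514.4, -186.4, 5.8]
ee_rot: [0.656, 0.755, 0.0, 0.0]
contact_force: [0.8, -0.1, 0.3]
gripper_width: 20.7
grip_force: 0.1
```

{"fn": "step_arm", "kwargs": {"rot": [[0, 0, 0], [0, 0, 0], [0, 0, 0], [0, 0, 0], [0, 0, 0]], "offset": [[0, 0, 0], [0.2, 0, 0], [0.5, 0, -0.3], [0.8, 0, -0.7], [1, 0, -1]], "gripper": [0.22, 0.22, 0.22, 0.22, 0.22]}}

```text
t: 13.55
tcp_pos: [499.5, -83.9, 107.1]
ee_rot: [0.655, 0.755, 0.0, -0.0]
contact_force: [1.0, -0.5, 0.1]
gripper_width: 20.9
grip_force: 0.0
```

{"fn": "step_arm", "kwargs": {"rot": [[0, 0, 0], [0, 0, 0], [0, 0, 0], [0, 0, 0], [0, 0, 0]], "offset": [[0.2, 0, -0.1], [0.4, 0, -0.3], [0.7, 0, -0.5], [1, 0, -0.7], [1, 0, -0.7]], "gripper": [0.22, 0.22, 0.22, 0.22, 0.22]}}

```text
t: 14.18
tcp_pos: [486.0, 14.5, 176.0]
ee_rot: [0.655, 0.756, 0.0, 0.0]
contact_force: [-0.1, -0.5, 0.0]
gripper_width: 20.9
grip_force: 0.0
```

```bash
python3 -c "
from h import *
im=snap('scene','s5.png');t=snap('top','t5.png')
A=np.hstack([cv2.resize(im[140:240,160:260],None,fx=4,fy=4,interpolation=3),cv2.resize(t[130:230,240:340],None,fx=4,fy=4,interpolation=3)]);cv2.imwrite('pics/c6.png',A)
for c,I,b in(('top',t,(285,160,335,215)),('scene',im,(175,155,240,205))):
  h=cv2.inRange(cv2.cvtColor(I,cv2.COLOR_BGR2HSV),(22,150,60),(36,255,255)); k=np.zeros_like(h);k[b[1]:b[3],b[0]:b[2]]=h[b[1]:b[3],b[0]:b[2]]
  v,u=np.nonzero(k); print(c,len(u), u.mean() if len(u) else 0, unproj(c,u.mean(),v.mean(),11) if len(u) else 0)
go(514,-190,6,8)"
```

```text
top 119 308.0420168067227 [ 516.48611374 -215.09441676   11.        ]
scene 97 206.90721649484536 [ 522.85290301 -210.65816769   11.        ]
t 14.275 tcp [486.   12.9 175. ] yaw 8.1 w 21.0 F [ 0.3 -0.3 -0.1]
offset [-2.048 -0.006  1.689] rot [-0.0003 -0.0001  0.0004]
```

View pics/c6.png

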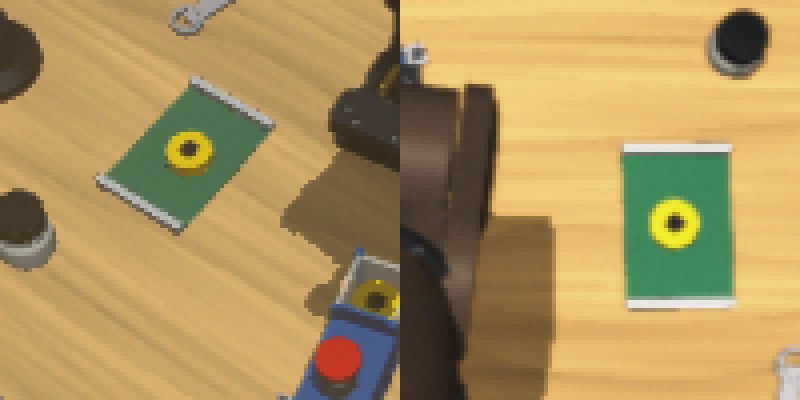

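The spacer lies flat in the middle of the green floor, at top px (308,186), with green visible all round it. The plunger is up, the magazine is settled and the robot is clear. Handing in.

```bash
python3 -c "
from h import *
print(workorder.job_done())"
```

```text
the job is handed in; nothing more can be done
None
```

The job is handed in: one press fed a single spacer, which was pushed along the bench and now lies flat in the middle of the green bay, about 14 s into the 54 s allowed.

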